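# Trim a sprung sample stage

## Task

Take the copper sample bar from its leaning cradle and stand it upright, fully down, in the slot of the sprung pan. Then let the pan settle and add the check weight or weights that bring the red pointer to rest inside the green band, standing them upright on the pan's black pad and leaving the ones you do not need upright on their mat. Leave the other things on the bench where they are.

Things in the scene. Friction and masses are not known exactly. Their poses are not given: they have to be found in the camera images.
- stage: sprung sample stage: grey base 100 mm (x) x 150 mm (y), fixed to the bench, white housing 46 mm high, with a sprung pan above it, and at its right end (-y) a white upright scale plate 24 mm wide whose top is 150 mm above the bench and whose face looks to -x. Origin: centre of the underside, z up.
- pan (a joint): how far the pan has sunk on its spring, m: 0 = empty (pan top 130 mm above the bench), 0.075 = bottom stop. It sinks 0.2 mm for every gram put on it (60 mm for 300 g) and settles within about 1.5 s. The red pointer is inside the green band from 0.053 to 0.067; the middle is 0.060. The pan is 90 mm (x) x 140 mm (y), 6 mm thick, and moves straight up and down only.
- pan_slot (a point): centre of the slot's floor (level with the pan's top), moves with the pan; axes as the stage's. The slot stands open upward in an aluminium block 34 mm (x) x 52 mm (y) x 24 mm high on the left (+y) part of the pan; the slot is 11 mm wide along x, 33 mm long along y and 24 mm deep, with 3 mm lead-in chamfers.
- pan_load (a point): centre of the pan's black weight pad, on the pan's top surface, moves with the pan; axes as the stage's. 70 mm to the -y side of the slot. The pad measures 76 mm (x) x 83 mm (y), with a 4 mm high rim on its front, rear and -y sides; two weights fit side by side along y.
- green_band (a point): centre of the green band (14 mm high, 22 mm wide) on the face of the scale plate, fixed. The red pointer on the pan stands 3 mm below the pan's top.
- bar: copper-coloured sample bar with a dark band near its upper end: 8 mm (x) x 30 mm (y) x 90 mm (z). Origin: centre of its lower end face, z along its length to the upper end. Symmetric under half turns about z. Its alloy, and so its mass, is not known: between 95 and 250 g. Starts leaning 25 degrees in the cradle, its upper end towards the cradle's -x side.
- cradle: blue cradle, fixed to the bench, base 76 mm (x) x 56 mm (y), holding the bar leaning 25 degrees towards -x. Its pocket, 42 mm wide (y), reaches 17 mm up the bar; a 22 mm wide rest reaches 50 mm up the bar on its -x side, so the 8 mm wide edges of the bar are free above 17 mm. Origin: underside, 20 mm straight below the bar's foot.
- weight_mat: black rubber mat, fixed to the bench, 60 mm (x) x 145 mm (y) x 4 mm thick. Origin: centre of its underside. The weights stand on it in a row along its y, 50 mm apart.
- weight_50: check weight: round, flat foot, upright cylinder with a knob on top; brass-yellow, the smallest, 22 mm diameter, 30 mm high, mass exactly 50 g. Origin: centre of its underside, z up. Starts upright on the weight mat; the three weights change places between starts.
- weight_100: check weight: round, flat foot, upright cylinder with a knob on top; silver-white, the middle one, 27 mm diameter, 35 mm high, mass exactly 100 g. Origin: centre of its underside, z up. Starts upright on the weight mat; the three weights change places between starts.
- weight_200: check weight: round, flat foot, upright cylinder with a knob on top; brass-yellow, the largest, 33 mm diameter, 42 mm high, mass exactly 200 g. Origin: centre of its underside, z up. Starts upright on the weight mat; the three weights change places between starts.
- sticky_pad: bystander, leave it alone: yellow pad of sticky notes, 76 x 76 mm, 9 mm high. Origin: centre of its underside.
- marker_red: bystander, leave it alone: red marker pen lying, 130 mm long along y, 21 mm high. Origin: centre of its underside.
- screwdriver_b: bystander, leave it alone: small blue screwdriver lying, 138 mm long along y, 21 mm high. Origin: centre of its underside.
Mind the look-alikes: they are no part of the job. What is shaped like the weight_200 but brown or purple is not meant.

How it is judged:
By the outcome, as a careful person would: the job done as asked, in the order asked, and still so for the second after the job is handed in, with the robot touching nothing.
It also fails if it takes over 72 s, if anything falls off the work surface, if the arm or the gripper's body presses on something with over 40 N, if the wrist force passes 120 N, or if a joint passes its speed limit or range.

## Robot

A 7-joint arm with a two-finger parallel gripper is mounted at the origin on a cart in front of the work surface, level with it; the furniture and walls round the work are solid. World frame = base frame: x ahead of the robot, y to its left, z up, the work surface at z = 0. Lengths are in m, angles in rad, forces in N, time in s.
With the tool pointing down it reaches from about 0.425 to 0.875 m from the base axis. Payload 4.7 kg.
Tool frame: the origin (TCP) lies at the very end of the fingers, on their centre line; the grasp point (between the pads) lies 19 mm behind it; z points along the fingers, y is the direction in which the jaws open and shut (so a half turn about z gives the same grasp; the last joint's range is limited). The gripper opens to 87 mm and grips with 3 to 60 N. Pads are 19 mm wide; open, the fingers measure 117 mm over their backs; the gripper's body (75 mm by 190 mm) begins 51 mm behind the grasp point.
Start: joints at [0.014, 0.321, -0.07, 1.45, 0.023, 1.371, -0.057], TCP at [0.65, -0, 0.223] pointing down, gripper open.
Joint ranges: [-2.86, 2.86], [-0.3, 2.09], [-1.38, 1.24], [0.06, 2.45], [-1.56, 4.7], [0.09, 2.05], [-2.69, 2.69]. Speed limits (rad/s): [2.57, 2.57, 3.14, 3.14, 3.14, 3.14, 3.14].

## Interface

Orientations are given as a rotation vector (axis times angle).
In Python, from bench import ctrl gives the robot as it stands. The module is installed in compiled form; this text tells all that it offers.
- The arm moves only by the tool move_arm, never from a script. Its arguments are lists of equal length, an entry for each row: "dp": the shift along the tool's x, y, z in units of 30 mm (1.0 is 30 mm), a list of three; "turn": the turn about the tool's z in units of 5 degrees (1.0 is 5 degrees); "jaw": the opening, from -1 (shut) to 1 (fully open). A call has 1 to 5 rows; each row is the pose to reach, as a shift and turn from the pose commanded when the call began, along the tool's axes at that moment; what a row does not reach only later rows make up. A row lasts 1/10 s, in which the tool goes at most 50 mm and 8.59 degrees, less where a joint would pass 70% of its speed; a pose out of reach is approached as far as the arm can. A call with a gripper value outside its range is refused whole. The fingers move at their own pace and stop on an object; "grip_force" is the grip in N (left out, the last holds). Time passes only in rows, so rows that repeat a pose let the fingers close. It gives the time, the measured TCP pose, the force and the opening at its end, in the units of the state.
- ctrl.get_state(): the state, without advancing time (a new reading comes with each control period).
- ctrl.get_image(name): name is "scene" or "side" or "wrist"; returns the picture (384x512x3 uint8, red, green, blue); there is no depth.
- ctrl.camera_info(name): a dict with "intrinsics" (3x3 intrinsics, pixels), "extrinsics" (4x4, takes a point from world to camera coordinates). Camera axes: x right, y up, looking along -z (the intrinsics and any distortion apply to the point x, -y, -z); pixel columns grow to the right and rows downward; lengths in m; the calibration is good to about 2 mm. A picture is of the moment at which its call begins: read the wrist's pose just before it. camera_info takes no time and is no camera call; for the wrist camera it gives the pose at the moment of the call.
- ctrl.close_job(): hands the job in, once; it reports no verdict.
Trained networks look in the newest picture that a camera, given by its name, has taken for a name from the list of things; names that differ only in an ending like _2 or _b are one class to them, and where a whole thing is asked for, a point or a joint stands for the part that bears it (a point fixed in the world has none). Each returns a list of dicts, best first, with "confidence" (0 to 1); they miss things now and then, are a little off and sometimes report something else, mostly with a low value. They report only what shows in the picture. A call takes as long as a camera call. They do not tell look-alikes from the thing itself.
- ctrl.look_for(camera, target): "rect" ([centre column, centre row, width, height] in pixels, round what is visible of it).
- ctrl.masks_of(camera, target): "region" (384x512 bool, what is visible of it) and "rect" ([centre column, centre row, width, height] in pixels, round what is visible of it).
The state is a dict: "time": time; "joint_positions": joint angles; "qd": joint speeds; "joint_torque": joint torques, N m; "position": TCP position; "tool_rot": TCP orientation; "ft_force": force on the tool from outside, world axes, zero at the start; "torque": the same for the moment, N m; "grip_width": opening from 0.0 (shut) to 1.0 (fully open).
Only numpy, scipy, OpenCV 4.12 (cv2) and the standard library are available. Lean on these libraries where they do the work, as an engineer would, in place of code of your own. Each camera call takes 0.05 s, during which the arm holds its last target. There are 200 camera calls.

## Working session

There is one attempt and no reset: what is moved stays moved. The work goes in short steps, Python scripts to look and compute and a tool call to move; the robot and the scene stay as the last step left them, time stands still between calls to the robot, and variables do not carry over. Pictures are saved under pics/ and viewed, about 8 in all and at most 12, crops included, and the job is handed in when it is done.

Besides the shell and the picture viewer there is one more tool, called after "Request:" by a JSON object that holds its "api" and its "payload", one argument or row to a line. move_arm: Moves the arm, as the interface text tells. Its arguments: {"type":"object","properties":{"dp":{"type":"array","items":{"type":"array","items":{"type":"number"}}},"turn":{"type":"array","items":{"type":"number"}},"jaw":{"type":"array","items":{"type":"number"}},"grip_force":{"type":"number"}},"required":["dp","turn","jaw"]}

```bash
mkdir -p pics
cat > h.py <<'E'
from bench import ctrl
import numpy as np, cv2
from scipy.spatial.transform import Rotation as R
def img(n,f=None):
    im=ctrl.get_image(n)
    if f: cv2.imwrite('pics/'+f,im[:,:,::-1])
    return im
def ray(n,u,v,ci=None):
    c=ci or ctrl.camera_info(n);K=np.array(c['intrinsics']);E=np.array(c['extrinsics'])
    d=np.array([(u-K[0,2])/K[0,0],-(v-K[1,2])/K[1,1],-1]);Rm=E[:3,:3]
    return -Rm.T@E[:3,3],Rm.T@d
def atz(n,u,v,z,ci=None):
    o,d=ray(n,u,v,ci);return o+d*(z-o[2])/d[2]
def proj(n,p,ci=None):
    c=ci or ctrl.camera_info(n);K=np.array(c['intrinsics']);E=np.array(c['extrinsics'])
    q=E[:3,:3]@np.array(p)+E[:3,3];return np.array([K[0,2]+K[0,0]*q[0]/-q[2],K[1,2]+K[1,1]*-q[1]/-q[2]])
E
python3 - <<'E'
from h import *
np.set_printoptions(precision=3,suppress=True)
a=img('scene');b=img('side');c=img('wrist')
cv2.imwrite('pics/a.png',np.hstack([a,b])[:,:,::-1][:, :1024]) 
cv2.imwrite('pics/scene.png',cv2.resize(a,(800,600))[:,:,::-1]);cv2.imwrite('pics/side.png',cv2.resize(b,(800,600))[:,:,::-1]);cv2.imwrite('pics/wrist.png',c[:,:,::-1])
for n in ['scene','side','wrist']:
    ci=ctrl.camera_info(n);print(n,ray(n,256,192),ci.keys(),np.array(ci['intrinsics'])[0])
    for t in ['stage','pan','bar','cradle','weight_50','weight_100','weight_200','weight_mat']:
        print(t,[(np.round(r['rect']),round(r['confidence'],2)) for r in ctrl.look_for(n,t)[:4]])
print(ctrl.get_state())
E
```

```text
scene (array([-0.409,  0.634,  0.668]), array([ 0.804, -0.381, -0.457])) dict_keys(['intrinsics', 'extrinsics']) [470.985   0.    262.308]
stage [(array([306., 201.,  70.,  64.]), 0.9)]
pan [(array([303., 189.,  57.,  42.]), 0.63)]
bar [(array([240., 254.,  16.,  30.]), 0.69)]
cradle [(array([236., 273.,  44.,  32.]), 0.7)]
weight_50 [(array([190., 236.,  13.,  20.]), 0.74), (array([227., 248.,  14.,  18.]), 0.57), (array([188., 259.,  14.,  20.]), 0.55), (array([225., 227.,  12.,   6.]), 0.49)]
weight_100 [(array([190., 236.,  13.,  20.]), 0.74), (array([227., 248.,  14.,  18.]), 0.57), (array([188., 259.,  14.,  20.]), 0.55), (array([225., 227.,  12.,   6.]), 0.49)]
weight_200 [(array([190., 236.,  13.,  20.]), 0.74), (array([227., 248.,  14.,  18.]), 0.57), (array([188., 259.,  14.,  20.]), 0.55), (array([225., 227.,  12.,   6.]), 0.49)]
weight_mat [(array([210., 239.,  54.,  29.]), 0.93), (array([209., 232.,  10.,  12.]), 0.58)]
side (array([0.214, 0.896, 0.481]), array([ 0.373, -0.828, -0.419])) dict_keys(['intrinsics', 'extrinsics']) [415.846   0.    257.539]
stage [(array([274
[... 935 characters left out ...]
) dict_keys(['intrinsics', 'extrinsics']) [276.614   0.    256.373]
stage [(array([166., 158., 138., 194.]), 0.72)]
pan [(array([159., 148., 120., 169.]), 0.91)]
bar []
cradle []
weight_50 []
weight_100 []
weight_200 []
weight_mat []
{'time': 1.35, 'joint_positions': array([ 0.014,  0.321, -0.07 ,  1.451,  0.023,  1.371, -0.057]), 'qd': array([-0.   , -0.   ,  0.001,  0.002,  0.002,  0.001, -0.   ]), 'joint_torque': array([ -0.001, -49.11 ,  -0.404, -31.276,  -0.064,   0.034,  -0.   ]), 'position': array([ 0.65 , -0.   ,  0.223]), 'tool_rot': array([ 2.221,  2.221, -0.   ]), 'ft_force': array([ 0.223, -0.445,  0.627]), 'torque': array([0.032, 0.015, 0.019]), 'grip_width': 0.9990182641735816}
```

View pics/scene.png

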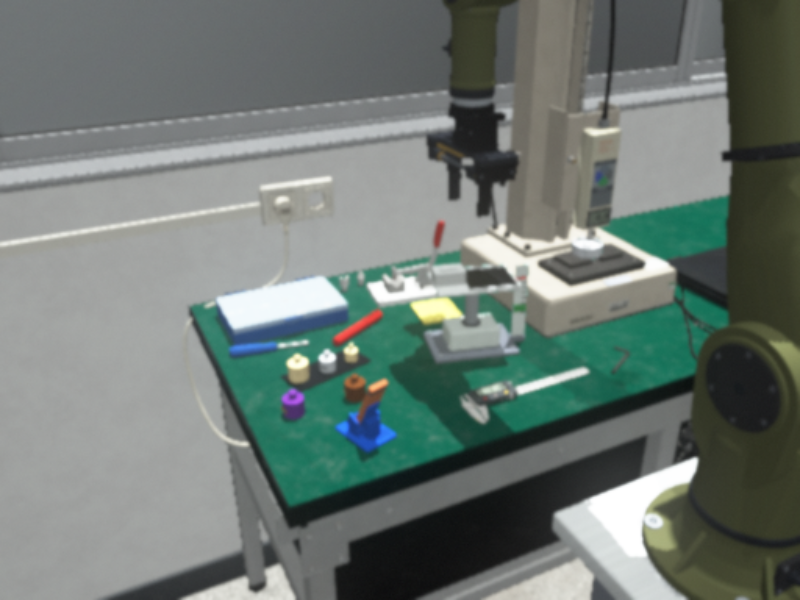

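View pics/side.png

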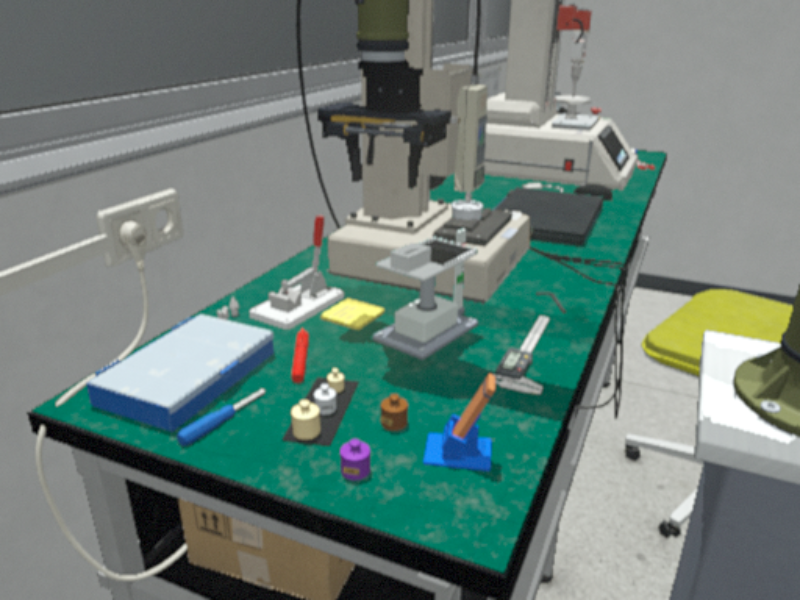

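Run:
```python
from h import *
np.set_printoptions(precision=3,suppress=True)
def tri(obs):
    A=np.zeros((3,3));b=np.zeros(3)
    for n,u,v in obs:
        o,d=ray(n,u,v);d/=np.linalg.norm(d);P=np.eye(3)-np.outer(d,d);A+=P;b+=P@o
    x=np.linalg.solve(A,b);return x,[np.linalg.norm(proj(n,x)-[u,v]) for n,u,v in obs]
# pixel in 800x600 views -> /1.5625
s=1/1.5625
pts={'bartop':((382,382),(489,380)),'w200 knob':((297,358),(305,404)),'w100knob':((327,352),(325,388)),'w50knob':((351,347),(336,372)),'brown':((355,378),(395,397)),'purple':((292,393),(355,443)),
'cradle near corner':((368,452),(490,466)),'cradle left corner':((337,431),(426,463)),'slot block top':((448,272),(408,255)),'padcentre':((492,279),(448,252)),'handle top':((440,224),(319,218)),'platetop':((521,266),(461,231))}
for k,(a,b) in pts.items():print(k,*tri([('scene',a[0]*s,a[1]*s),('side',b[0]*s,b[1]*s)]))
for n in ['scene','side']:
  for t in ['weight_200','bar','cradle']:
    for r in ctrl.masks_of(n,t)[:5]:
      m=r['region'];ys,xs=np.nonzero(m)
      if len(ys)==0: continue
      e=cv2.minAreaRect(np.stack([xs,ys],1).astype(np.float32))
      print(n,t,round(r['confidence'],2),np.round(r['rect']),[xs[ys<=ys.min()+1].mean(),ys.min()],atz(n,r['rect'][0],r['rect'][1]+r['rect'][3]/2-3,0.004))
```

```text
bartop [0.378 0.291 0.099] [np.float64(0.2996912592654883), np.float64(0.3759364361742391)]
w200 knob [0.584 0.349 0.043] [np.float64(0.36530238924203673), np.float64(0.496980171419611)]
w100knob [0.588 0.297 0.036] [np.float64(0.27861691681755074), np.float64(0.36488901477680225)]
w50knob [0.598 0.25  0.029] [np.float64(0.34697008512997235), np.float64(0.4406221594782552)]
brown [0.495 0.285 0.038] [np.float64(0.6709934142655355), np.float64(0.8552266473353362)]
purple [0.497 0.387 0.039] [np.float64(0.3651480166007173), np.float64(0.5046868514342522)]
cradle near corner [0.36  0.322 0.005] [np.float64(1.1422948530356811), np.float64(1.4564145309137098)]
cradle left corner [0.43  0.342 0.001] [np.float64(0.9233415960129142), np.float64(1.2120383182783725)]
slot block top [0.57  0.081 0.144] [np.float64(0.19579998842702914), np.float64(0.22595631850621564)]
padcentre [0.531 0.018 0.134] [np.float64(0.25742426503077254), np.float64(0.2839580154693655)]
handle top [ 0.778 -0.017  0.142] [np.float64(0.3037211622268779), np.float64(0.35211380027642014)]
platetop [ 0.53  -0.039  0.148] [n
[... 778 characters left out ...]
7 0.323 0.004]
side weight_200 0.9 [199. 269.  19.  21.] [np.float64(195.0), np.int64(257)] [0.579 0.348 0.004]
side weight_200 0.9 [228. 293.  13.  24.] [np.float64(227.5), np.int64(282)] [0.496 0.389 0.004]
side weight_200 0.75 [209. 258.  14.  16.] [np.float64(207.0), np.int64(248)] [0.584 0.302 0.004]
side weight_200 0.71 [253. 266.  16.  20.] [np.float64(252.2), np.int64(253)] [0.491 0.295 0.004]
side weight_200 0.44 [215. 244.  13.  17.] [np.float64(214.5), np.int64(237)] [0.599 0.252 0.004]
side bar 0.58 [305. 261.  30.  40.] [np.float64(313.85714285714283), np.int64(240)] [0.395 0.268 0.004]
side cradle 0.77 [293. 285.  43.  38.] [np.float64(290.0), np.int64(267)] [0.393 0.34  0.004]
```

View pics/wrist.png

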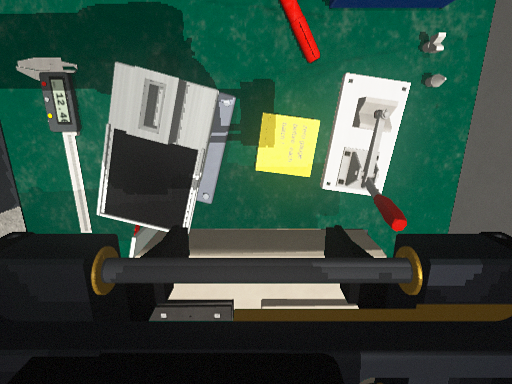

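Request:
{"api": "move_arm", "payload": {
  "dp": [
    [0.9,-0.5,0],
    [1.8,-1.0,0],
    [2.7,-1.6,0],
    [3.6,-2.2,0],
    [4.5,-2.8,0]
  ],
  "turn": [-1.7,-3.4,-5.1,-6.8,-8.5],
  "jaw": [1,1,1,1,1]
}}

```text
time: 2.15
position: [0.5652, 0.136, 0.2227]
tool_rot: [1.256, 2.879, 0.0]
ft_force: [-0.3, 0.2, -0.3]
grip_width: 1.0
```

```bash
cat >> h.py <<'E'
def go(target,yaw=None):
    """print dp/turn to reach world TCP target with jaw axis (tool y) at world yaw (deg), mod 180"""
    s=ctrl.get_state();M=R.from_rotvec(s['tool_rot']).as_matrix()
    d=M.T@(np.array(target)-s['position'])/0.03
    cy=np.degrees(np.arctan2(M[1,1],M[0,1]))
    t=None if yaw is None else -((yaw-cy+90)%180-90)/5
    print('t',round(s['time'],2),'pos',np.round(s['position'],4),'tilt',round(M[2,2],4),'toolx yaw',round(np.degrees(np.arctan2(M[1,0],M[0,0])),1),'jaw yaw',round(cy,1),'F',np.round(s['ft_force'],1),'g',round(s['grip_width'],3),'dp',np.round(d,2),'turn',t,'j',np.round(s['joint_positions'],2))
E
python3 -c "
from h import *
go([.46,.31,.223],106)"
```

```text
t 2.15 pos [0.5652 0.136  0.2227] tilt -1.0 toolx yaw 132.8 jaw yaw 42.8 F [-0.3  0.2 -0.3] g 1.0 dp [ 6.64  1.37 -0.01] turn -12.63049238900038 j [-0.07  0.19 -0.24  1.62  0.05  1.34  0.43]
```

Request:
{"api": "move_arm", "payload": {
  "dp": [
    [1.33,0.27,0],
    [2.66,0.55,0],
    [4.0,0.82,0],
    [5.3,1.1,0],
    [6.64,1.37,0]
  ],
  "turn": [-1.7,-3.4,-5.1,-6.8,-8.5],
  "jaw": [1,1,1,1,1]
}}

```text
time: 2.65
position: [0.4609, 0.3107, 0.2229]
tool_rot: [0.128, 3.138, 0.0]
ft_force: [0.6, 0.4, -0.0]
grip_width: 1.002
```

Request:
{"api": "move_arm", "payload": {
  "dp": [
    [0,0,0],
    [0,0,0],
    [0,0,0]
  ],
  "turn": [-1.7,-3.4,-4.1],
  "jaw": [1,1,1]
}}

```text
time: 2.95
position: [0.4615, 0.31, 0.2227]
tool_rot: [-0.432, 3.111, -0.0]
ft_force: [0.6, -0.2, -0.2]
grip_width: 1.0
```

```bash
python3 -c "
from h import *
go([.46,.31,.223],106)
ci=ctrl.camera_info('wrist');im=img('wrist','w2.png')
print(ray('wrist',256,192,ci))
for t in ['bar','cradle','weight_200']:
  for r in ctrl.look_for('wrist',t): print(t,np.round(r['rect']),round(r['confidence'],2))
"
```

```text
t 2.95 pos [0.4615 0.31   0.2227] tilt -1.0 toolx yaw -164.2 jaw yaw 105.8 F [ 0.6 -0.2 -0.2] g 1.0 dp [ 0.05  0.01 -0.01] turn -0.03724418287188769 j [-0.21  0.15 -0.47  1.67  0.07  1.33  1.15]
(array([0.38912311, 0.28972328, 0.38328998]), array([ 0.24983836,  0.06886731, -0.96601913]))
bar [270. 121.  32.  40.] 0.63
bar [225. 250.  19.  13.] 0.46
cradle [267. 132.  46.  56.] 0.67
weight_200 [233. 197.  24.  25.] 0.82
weight_200 [304. 217.  28.  26.] 0.62
weight_200 [260. 255.  24.   5.] 0.58
weight_200 [225. 250.  19.  12.] 0.51
weight_200 [194. 252.  13.  11.] 0.5
```

View pics/w2.png

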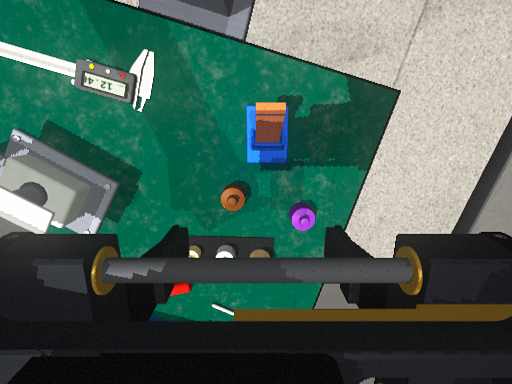

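```bash
python3 -c "
from h import *
np.set_printoptions(precision=4,suppress=True)
ci=ctrl.camera_info('wrist');im=cv2.imread('pics/w2.png')
h=cv2.cvtColor(im,cv2.COLOR_BGR2HSV)[90:175,230:310]
for n,m,z in [('blue',(h[...,0]>100)&(h[...,0]<125)&(h[...,1]>120)&(h[...,2]>60),.004),('bar',(h[...,0]<16)&(h[...,1]>90)&(h[...,2]>60),.1),('top',(h[...,0]<16)&(h[...,1]>90)&(h[...,2]>200),.1)]:
  ys,xs=np.nonzero(m);p=np.stack([xs+230,ys+90],1).astype(np.float32)
  r=cv2.minAreaRect(p);print(n,len(p),r)
  for c in cv2.boxPoints(r):print('  ',c,atz('wrist',*c,z,ci))
for z in(.08,.1,.02,0.004):
  print(z,[atz('wrist',u,v,z,ci)[:2] for u,v in((256,103),(286,102),(247,162),(288,162))])
cv2.imwrite('pics/w2c.png',cv2.resize(im[90:170,220:320],(800,640),interpolation=cv2.INTER_CUBIC)[:600])
"
```

```text
blue 1397 ((267.0, 134.0), (58.0, 42.0), 90.0)
   [246. 105.] [0.3779 0.2725 0.004 ]
   [288. 105.] [0.3634 0.3252 0.004 ]
   [288. 163.] [0.4359 0.3477 0.004 ]
   [246. 163.] [0.4513 0.2919 0.004 ]
bar 1003 ((270.5, 121.5), (39.0, 29.0), 90.0)
   [256. 102.] [0.3756 0.2855 0.1   ]
   [285. 102.] [0.3681 0.3126 0.1   ]
   [285. 141.] [0.4036 0.3235 0.1   ]
   [256. 141.] [0.4114 0.2954 0.1   ]
top 221 ((270.5, 111.0), (16.0, 29.0), 90.0)
   [256. 103.] [0.3765 0.2857 0.1   ]
   [285. 103.] [0.369  0.3129 0.1   ]
   [285. 119.] [0.3833 0.3172 0.1   ]
   [256. 119.] [0.3909 0.2897 0.1   ]
0.08 [array([0.3756, 0.2854]), array([0.3663, 0.3152]), array([0.4375, 0.2923]), array([0.4255, 0.3357])]
0.1 [array([0.3765, 0.2857]), array([0.3678, 0.3135]), array([0.4343, 0.2921]), array([0.4231, 0.3327])]
0.02 [array([0.3728, 0.2846]), array([0.3618, 0.3202]), array([0.447 , 0.2927]), array([0.4327, 0.3448])]
0.004 [array([0.3721, 0.2844]), array([0.3606, 0.3216]), array([0.4496, 0.2929]), array([0.4346, 0.3473])]
```

View pics/w2c.png

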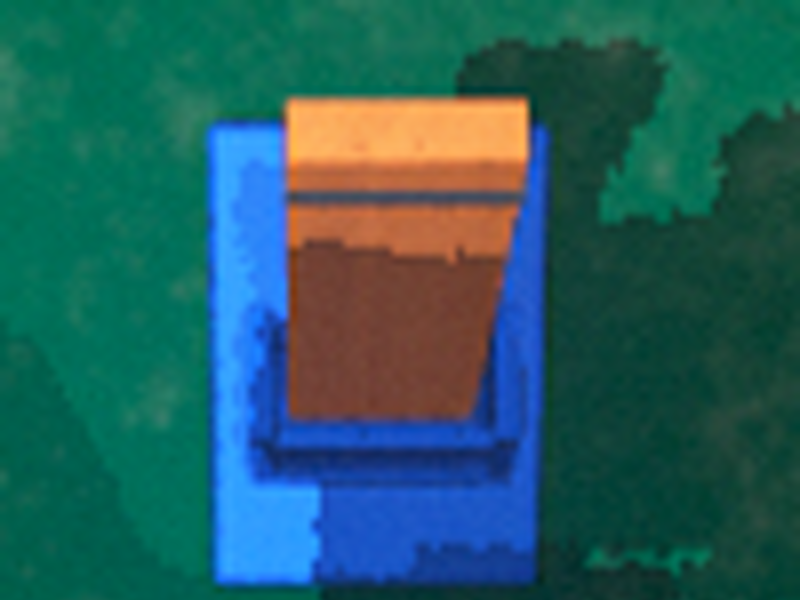

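Request:
{"api": "move_arm", "payload": {
  "dp": [
    [1.3,0.24,0],
    [2.6,0.47,0.5],
    [2.6,0.47,2.1],
    [2.6,0.47,3.7],
    [2.6,0.47,5.2]
  ],
  "turn": [0,0,0,0,0],
  "jaw": [1,1,1,1,0.6]
}}

```text
time: 3.65
position: [0.3829, 0.3021, 0.0656]
tool_rot: [-0.421, 3.111, 0.0]
ft_force: [1.4, -0.1, -0.2]
grip_width: 0.962
```

Request:
{"api": "move_arm", "payload": {
  "dp": [
    [0,0,0],
    [0,0,0]
  ],
  "turn": [0,0],
  "jaw": [0.3,0.1]
}}

```text
time: 3.85
position: [0.3828, 0.3024, 0.0671]
tool_rot: [0.423, -3.112, 0.0]
ft_force: [0.7, -0.3, 1.0]
grip_width: 0.81
```

```bash
python3 -c "
from h import *
go([.3828,.3024,.0663],105.8)
img('wrist','w3.png');a=img('side')[200:310,230:380];b=img('scene')[215:325,170:320]
cv2.imwrite('pics/c3.png',cv2.resize(np.hstack([a,b]),(800,293),interpolation=cv2.INTER_CUBIC)[:,:,::-1])"
```

```text
t 3.85 pos [0.3828 0.3024 0.0671] tilt -1.0 toolx yaw -164.5 jaw yaw 105.5 F [ 0.7 -0.3  1. ] g 0.81 dp [ 0.   -0.    0.03] turn -0.06715983227026925 j [-0.24  0.15 -0.51  2.01  0.09  1.    1.05]
```

View pics/c3.png

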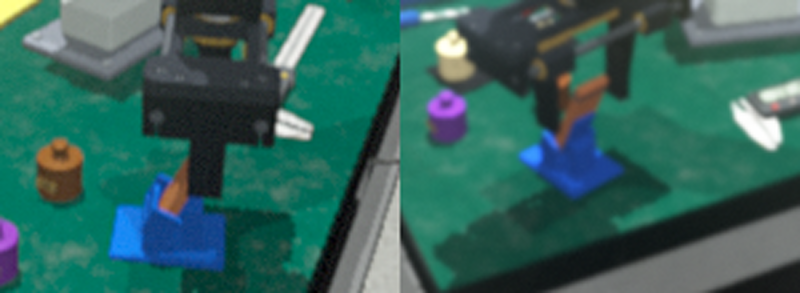

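Request:
{"api": "move_arm", "payload": {
  "dp": [
    [0,0,0],
    [0,0,0],
    [0,0,0],
    [0,0,0],
    [0,0,0]
  ],
  "turn": [0,0,0,0,0],
  "jaw": [-0.4,-0.6,-0.6,-0.6,-0.6],
  "grip_force": 8
}}

```text
time: 4.5
position: [0.3831, 0.3024, 0.067]
tool_rot: [-0.423, 3.112, -0.0]
ft_force: [-1.3, -1.1, 3.4]
grip_width: 0.345
```

Request:
{"api": "move_arm", "payload": {
  "dp": [
    [0,0,0],
    [0,0,0],
    [0,0,0]
  ],
  "turn": [0,0,0],
  "jaw": [-0.6,-0.6,-0.6]
}}

```text
time: 4.8
position: [0.3831, 0.3024, 0.067]
tool_rot: [-0.424, 3.112, -0.0]
ft_force: [-1.1, -1.2, 5.7]
grip_width: 0.342
```

Request:
{"api": "move_arm", "payload": {
  "dp": [
    [0.1,0,-0.22],
    [0.3,0,-0.65],
    [0.5,0,-1.08],
    [0.5,0,-1.9],
    [0.5,0,-2.8]
  ],
  "turn": [0,0,0,0,0],
  "jaw": [-0.6,-0.6,-0.6,-0.6,-0.6]
}}

```text
time: 5.3
position: [0.3662, 0.2977, 0.1513]
tool_rot: [0.425, -3.11, 0.002]
ft_force: [0.3, 0.3, -0.8]
grip_width: 0.344
```

Request:
{"api": "move_arm", "payload": {
  "dp": [
    [0,0,-1],
    [0,0,-2],
    [0,0,-3],
    [-0.5,0,-3.5],
    [-1,0,-4]
  ],
  "turn": [0,0,0,0,0],
  "jaw": [-0.6,-0.6,-0.6,-0.6,-0.6]
}}

```text
time: 5.8
position: [0.3959, 0.3065, 0.2726]
tool_rot: [-0.426, 3.112, -0.0]
ft_force: [-0.1, 0.5, -1.3]
grip_width: 0.343
```

```bash
python3 -c "
from h import *
go([.46,.2,.25],80)
s=img('side','s4.png');c=img('scene','sc4.png')
P=ctrl.get_state()['position']
out=[]
for n,im in(('side',s),('scene',c)):
  u,v=proj(n,P).astype(int);print(n,u,v)
  out.append(cv2.resize(im[max(v-60,0):v+60,max(0,u-60):u+60],(400,400),interpolation=cv2.INTER_CUBIC))
cv2.imwrite('pics/c4.png',np.hstack(out)[:,:,::-1])"
```

```text
t 5.8 pos [0.3959 0.3065 0.2726] tilt -1.0 toolx yaw -164.4 jaw yaw 105.6 F [-0.1  0.5 -1.3] g 0.343 dp [-1.1  -3.99  0.76] turn 5.11553515280558 j [-0.21 -0.   -0.5   1.72  0.    1.42  1.13]
side 304 148
scene 231 169
```

View pics/c4.png

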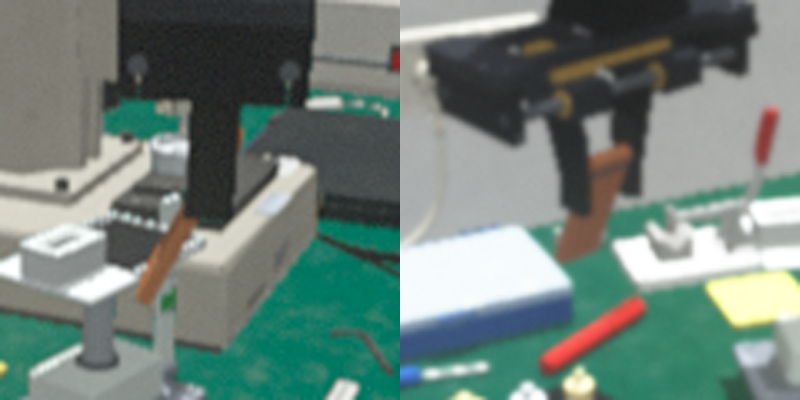

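Request:
{"api": "move_arm", "payload": {
  "dp": [
    [0,0,0],
    [0,0,0],
    [0,0,0],
    [0,0,0],
    [0,0,0]
  ],
  "turn": [0,0,0,0,0],
  "jaw": [-0.6,-0.6,-0.6,-0.6,-0.6],
  "grip_force": 4
}}

```text
time: 6.4
position: [0.3969, 0.3062, 0.2703]
tool_rot: [0.424, -3.112, 0.001]
ft_force: [-0.9, 0.0, -0.9]
grip_width: 0.345
```

```bash
cat >> h.py <<'E'
def bar_angle(n='side'):
    im=img(n);P=ctrl.get_state()['position'];u,v=proj(n,P).astype(int)
    h=cv2.cvtColor(im,cv2.COLOR_RGB2HSV)
    m=((h[...,0]<16)&(h[...,1]>90)&(h[...,2]>60)).astype(np.uint8);k=np.zeros_like(m);k[v-45:v+45,u-35:u+35]=1
    N,L,S,_=cv2.connectedComponentsWithStats(m*k);i=1+S[1:,4].argmax()
    ys,xs=np.nonzero(L==i);r=cv2.minAreaRect(np.stack([xs,ys],1).astype(np.float32))
    print(n,'TCP px',(u,v),'bar n',len(xs),'rect',np.round(r[0]),np.round(r[1]),round(r[2],1));return im
E
python3 -c "
from h import *
s=bar_angle();c=bar_angle('scene');go([.46,.2,.25],80)"
```

```text
side TCP px (np.int64(305), np.int64(150)) bar n 165 rect [292. 166.] [ 6. 30.] 29.7
scene TCP px (np.int64(231), np.int64(171)) bar n 196 rect [230. 208.] [ 7. 33.] 57.0
t 6.5 pos [0.3971 0.3063 0.2704] tilt -1.0 toolx yaw -164.5 jaw yaw 105.5 F [-0.1  0.3 -1.7] g 0.342 dp [-1.07 -3.97  0.68] turn 5.100917401564052 j [-0.21  0.   -0.49  1.72  0.    1.42  1.13]
```

```bash
python3 -c "
from h import *
np.set_printoptions(precision=4,suppress=True)
K=np.array(ctrl.camera_info('wrist')['intrinsics']);o=np.array([.65,.076,.383])
def f(u,v,z):
  d=np.array([1,0,0])*(u-K[0,2])/K[0,0]-np.array([0,.966,-.258])*(v-K[1,2])/K[1,1]+np.array([0,-.258,-.966])
  return o+d*(z-o[2])/d[2]
for u,v,z in[(148,79,.154),(167,83,.154),(161,133,.154),(141,131,.154),(118,63,.13),(98,215,.13),(220,95,.13),(116,130,.13),(199,148,.13)]:print(u,v,f(u,v,z)[:2])
go([.64,.1,.26],80)"
```

```text
148 79 [0.5666 0.1089]
167 83 [0.581  0.1061]
161 133 [0.573  0.0685]
141 131 [0.5571 0.07  ]
118 63 [0.534  0.1248]
98 215 [ 0.4974 -0.0093]
220 95 [0.6187 0.0996]
116 130 [0.5252 0.0703]
199 148 [0.5981 0.0544]
t 6.5 pos [0.3971 0.3063 0.2704] tilt -1.0 toolx yaw -164.5 jaw yaw 105.5 F [-0.1  0.3 -1.7] g 0.342 dp [-5.96 -8.79  0.35] turn 5.100917401564052 j [-0.21  0.   -0.49  1.72  0.    1.42  1.13]
```

Request:
{"api": "move_arm", "payload": {
  "dp": [
    [-0.5,-0.9,0],
    [-1.3,-2.3,0],
    [-2.1,-3.7,0],
    [-2.9,-5.1,0],
    [-3.7,-6.5,0]
  ],
  "turn": [0.8,2,3.2,4.4,5.4],
  "jaw": [-0.6,-0.6,-0.6,-0.6,-0.6],
  "grip_force": 6
}}

```text
time: 7.0
position: [0.5578, 0.1458, 0.2705]
tool_rot: [0.323, 3.125, -0.001]
ft_force: [1.1, 0.7, -1.3]
grip_width: 0.345
```

```bash
python3 -c "
from h import *
go([.6325,.072,.26],76)"
```

```text
t 7.0 pos [0.5578 0.1458 0.2705] tilt -1.0 toolx yaw 168.2 jaw yaw 78.2 F [ 1.1  0.7 -1.3] g 0.345 dp [-2.94 -1.9   0.35] turn 0.43880755728215776 j [-0.04  0.16 -0.3   1.56  0.05  1.43  1.03]
```

Request:
{"api": "move_arm", "payload": {
  "dp": [
    [-1.0,-0.7,0],
    [-2.0,-1.4,0],
    [-2.94,-1.9,0],
    [-2.94,-1.9,0],
    [-2.94,-1.9,0]
  ],
  "turn": [0.44,0.44,0.44,0.44,0.44],
  "jaw": [-0.6,-0.6,-0.6,-0.6,-0.6]
}}

```text
time: 7.5
position: [0.6317, 0.0733, 0.2697]
tool_rot: [-0.379, -3.117, 0.0]
ft_force: [-0.7, -0.1, -0.7]
grip_width: 0.343
```

```bash
python3 -c "
from h import *
import json
go([.6325,.072,.26],76)
ci=ctrl.camera_info('wrist');json.dump({k:np.array(v).tolist() for k,v in ci.items()},open('ci5.json','w'))
im=img('wrist','w5.png');bar_angle()
print(proj('wrist',[.5695,.0884,.154],ci))
u,v=proj('wrist',[.5695,.0884,.154],ci).astype(int)
cv2.imwrite('pics/w5c.png',cv2.resize(im[50:250,150:400],(750,600),interpolation=cv2.INTER_CUBIC)[:,:,::-1])"
```

```text
t 7.5 pos [0.6317 0.0733 0.2697] tilt -1.0 toolx yaw 166.1 jaw yaw 76.1 F [-0.7 -0.1 -0.7] g 0.343 dp [-0.04 -0.03  0.32] turn 0.02757969868851262 j [ 0.03  0.29 -0.24  1.41  0.07  1.46  1.12]
side TCP px (np.int64(237), np.int64(104)) bar n 216 rect [234. 109.] [ 9. 33.] 24.0
[255.6620366  129.74274745]
```

View pics/w5c.png

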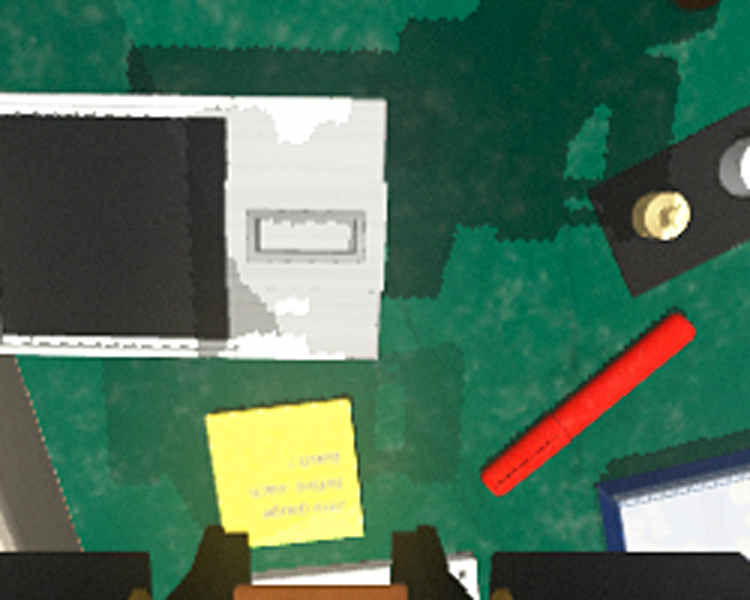

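```bash
python3 -c "
from h import *
import json
np.set_printoptions(precision=4,suppress=True)
ci=json.load(open('ci5.json'))
f=lambda x,y,z:atz('wrist',150+x/3-.33,50+y/3-.33,z,ci)[:2]
ang=lambda a,b:np.degrees(np.arctan2(*(b-a)[::-1]))
A,B,C,D=f(0,93,.13),f(386,99,.13),f(0,356,.13),f(378,360,.13)
print('y axis yaw',ang(A,B),ang(C,D),'x',ang(B,D),'len',np.linalg.norm(B-D))
a,b,c,d=[f(x,y,.154) for x,y in((246,209.5),(365,209.5),(246,263),(365,263))]
print('slot',(a+b+c+d)/4,ang(a,b),np.linalg.norm(a-b),np.linalg.norm(a-c))
g=f(305.5,236,.154);print(g)
# pan right edge mid -> slot should be 
print('pan +y edge mid',(B+D)/2)
s=ctrl.get_state();print(proj('wrist',s['position'],ci))
for t in ['pan_slot','pan']:print([(np.round(r['rect'],1),round(r['confidence'],2)) for r in ctrl.look_for('wrist',t)])
"
```

```text
y axis yaw 75.34716561721399 75.56366357418621 x -14.459750271678482 len 0.08886616665219686
slot [0.5674 0.0848] 76.17572766927861 0.03815989513279917 0.016809450947425236
[0.5672 0.0848]
pan +y edge mid [0.574  0.1103]
[258.8272 239.6994]
[(array([201.2, 125.9, 151.8,  90.9]), 0.62)]
[(array([203. , 123. , 152.7,  87.9]), 0.55), (array([455. , 163.4,  97.7,  10.2]), 0.46)]
```

Request:
{"api": "move_arm", "payload": {
  "dp": [
    [1.0,0,0],
    [2.2,-0.13,0],
    [3.16,-0.13,0.6],
    [3.16,-0.13,1.86],
    [3.16,-0.13,1.86]
  ],
  "turn": [0.12,0.12,0.12,0.12,0.12],
  "jaw": [-0.6,-0.6,-0.6,-0.6,-0.6]
}}

```text
time: 8.2
position: [0.5343, 0.0936, 0.211]
tool_rot: [-0.387, -3.111, 0.004]
ft_force: [-0.4, -0.2, -1.2]
grip_width: 0.343
```

```bash
python3 -c "
from h import *
go([.5386,.0922,.2065],75.5)
P=ctrl.get_state()['position'];out=[]
for n in('side','scene'):
  im=img(n);u,v=proj(n,[.565,.085,.17]).astype(int);print(u,v)
  out.append(cv2.resize(im[v-50:v+50,u-50:u+50],(400,400),interpolation=cv2.INTER_CUBIC))
cv2.imwrite('pics/c6.png',np.hstack(out)[:,:,::-1])"
```

```text
t 8.2 pos [0.5343 0.0936 0.211 ] tilt -1.0 toolx yaw 165.8 jaw yaw 75.8 F [-0.4 -0.2 -1.2] g 0.343 dp [-0.15 -0.01  0.15] turn 0.06634949267086085 j [ 0.03  0.12 -0.27  1.72  0.03  1.31  1.07]
262 152
286 166
```

View pics/c6.png

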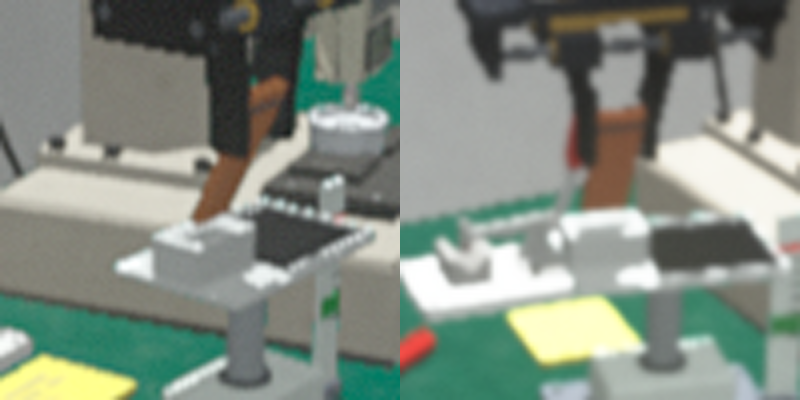

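Request:
{"api": "move_arm", "payload": {
  "dp": [
    [-0.14,0,0],
    [-0.14,0,0.15],
    [-0.14,0,0.35],
    [-0.14,0,0.55],
    [-0.14,0,0.55]
  ],
  "turn": [0.06,0.06,0.06,0.06,0.06],
  "jaw": [-0.6,-0.6,-0.6,-0.6,-0.6]
}}

```text
time: 8.8
position: [0.5418, 0.0921, 0.197]
tool_rot: [-0.399, -3.114, 0.001]
ft_force: [-0.0, 1.3, -1.3]
grip_width: 0.343
```

```bash
python3 -c "
from h import *
go([.5386,.0922,.1925],75.5)
"
```

```text
t 8.8 pos [0.5418 0.0921 0.197 ] tilt -1.0 toolx yaw 165.4 jaw yaw 75.4 F [-0.   1.3 -1.3] g 0.343 dp [ 0.1  -0.02  0.15] turn -0.020209101344923396 j [ 0.03  0.14 -0.27  1.73  0.04  1.28  1.07]
```

Request:
{"api": "move_arm", "payload": {
  "dp": [
    [0.1,0,0],
    [0.1,0,0.1],
    [0.1,0,0.2],
    [0.1,0,0.27],
    [0.1,0,0.27]
  ],
  "turn": [0,0,0,0,0],
  "jaw": [-0.6,-0.6,-0.6,-0.6,-0.6]
}}

```text
time: 9.3
position: [0.5396, 0.093, 0.1899]
tool_rot: [0.399, 3.116, -0.0]
ft_force: [-0.5, -0.5, -1.1]
grip_width: 0.344
```

```bash
python3 -c "
from h import *
go([.5386,.0922,.1925],75.5);bar_angle()
im=img('wrist','w7.png')
cv2.imwrite('pics/w7c.png',cv2.resize(im[100:384,120:400],(592,600),interpolation=cv2.INTER_CUBIC)[:,:,::-1])
"
```

```text
t 9.3 pos [0.5396 0.093  0.1899] tilt -1.0 toolx yaw 165.4 jaw yaw 75.4 F [-0.5 -0.5 -1.1] g 0.344 dp [ 0.03 -0.03 -0.09] turn -0.020063102223429042 j [ 0.03  0.14 -0.27  1.75  0.04  1.27  1.07]
side TCP px (np.int64(271), np.int64(147)) bar n 190 rect [270. 147.] [ 8. 38.] 26.6
```

View pics/w7c.png

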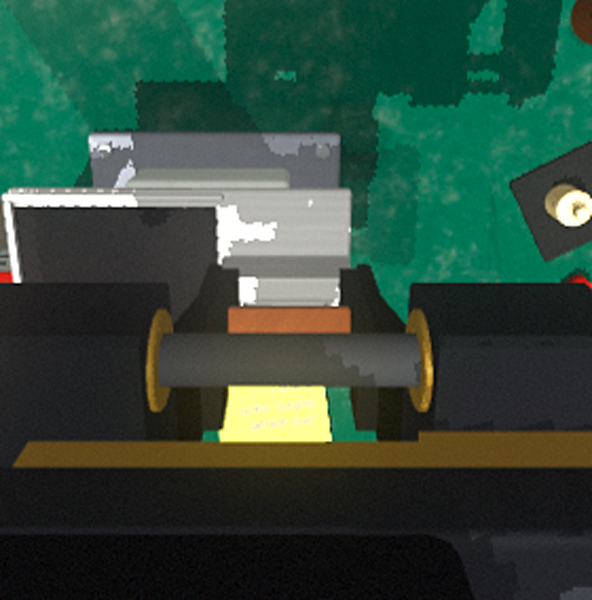

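Request:
{"api": "move_arm", "payload": {
  "dp": [
    [-0.15,0,0],
    [-0.3,0,0],
    [-0.45,0,0],
    [-0.55,0,0],
    [-0.55,0,0]
  ],
  "turn": [0,0,0,0,0],
  "jaw": [-0.6,-0.6,-0.6,-0.6,-0.6]
}}

```text
time: 9.9
position: [0.5561, 0.0888, 0.1901]
tool_rot: [0.4, 3.116, 0.0]
ft_force: [0.4, 0.4, -0.8]
grip_width: 0.345
```

```bash
python3 -c "
from h import *
go([.567,.0848,.1925],75.5);bar_angle()
"
```

```text
t 9.9 pos [0.5561 0.0888 0.1901] tilt -1.0 toolx yaw 165.4 jaw yaw 75.4 F [ 0.4  0.4 -0.8] g 0.345 dp [-0.39 -0.04 -0.08] turn -0.0234719323279478 j [ 0.03  0.17 -0.26  1.71  0.05  1.27  1.07]
side TCP px (np.int64(265), np.int64(145)) bar n 205 rect [264. 150.] [ 9. 32.] 14.0
```

Request:
{"api": "move_arm", "payload": {
  "dp": [
    [-0.12,-0.04,0],
    [-0.24,-0.04,0],
    [-0.36,-0.04,0],
    [-0.4,-0.04,0],
    [-0.4,-0.04,0]
  ],
  "turn": [0,0,0,0,0],
  "jaw": [-0.6,-0.6,-0.6,-0.6,-0.6]
}}

```text
time: 10.45
position: [0.5671, 0.0846, 0.1901]
tool_rot: [0.399, 3.116, -0.0]
ft_force: [-0.4, 0.8, -1.8]
grip_width: 0.342
```

```bash
python3 -c "
from h import *
go([.5673,.0848,.1822],75.5);bar_angle();bar_angle('scene')
"
```

```text
t 10.45 pos [0.5671 0.0846 0.1901] tilt -1.0 toolx yaw 165.4 jaw yaw 75.4 F [-0.4  0.8 -1.8] g 0.342 dp [-0.    0.01  0.26] turn -0.02162241535275484 j [ 0.03  0.19 -0.26  1.68  0.05  1.27  1.08]
side TCP px (np.int64(261), np.int64(144)) bar n 228 rect [262. 149.] [ 9. 32.] 5.2
scene TCP px (np.int64(286), np.int64(158)) bar n 293 rect [287. 158.] [32. 12.] 88.1
```

Request:
{"api": "move_arm", "payload": {
  "dp": [
    [0,0,0.15],
    [0,0,0.3],
    [0,0,0.45],
    [0,0,0.6],
    [0,0,0.6]
  ],
  "turn": [0,0,0,0,0],
  "jaw": [-0.6,-0.6,-0.6,-0.6,-0.6]
}}

```text
time: 11.05
position: [0.5665, 0.0846, 0.1713]
tool_rot: [-0.399, -3.115, 0.001]
ft_force: [0.1, -0.5, -0.2]
grip_width: 0.343
```

```bash
python3 -c "
from h import *
go([.5673,.0848,.16],75.5);bar_angle();bar_angle('scene')
"
```

```text
t 11.05 pos [0.5665 0.0846 0.1713] tilt -1.0 toolx yaw 165.4 jaw yaw 75.4 F [ 0.1 -0.5 -0.2] g 0.343 dp [-0.03  0.01  0.38] turn -0.019709678764206727 j [ 0.03  0.2  -0.26  1.71  0.05  1.24  1.08]
side TCP px (np.int64(261), np.int64(152)) bar n 172 rect [263. 154.] [ 9. 26.] 5.2
scene TCP px (np.int64(286), np.int64(165)) bar n 242 rect [288. 164.] [23. 11.] 90.0
```

Request:
{"api": "move_arm", "payload": {
  "dp": [
    [0,0,0.15],
    [0,0,0.3],
    [0,0,0.4],
    [0,0,0.4],
    [0,0,0.4]
  ],
  "turn": [0,0,0,0,0],
  "jaw": [-0.6,-0.6,-0.6,-0.6,-0.6]
}}

```text
time: 11.65
position: [0.5669, 0.0847, 0.1602]
tool_rot: [0.399, 3.116, 0.0]
ft_force: [0.0, 0.3, -0.7]
grip_width: 0.345
```

Request:
{"api": "move_arm", "payload": {
  "dp": [
    [0,0,0],
    [0,0,0],
    [0,0,0],
    [0,0,0],
    [0,0,0]
  ],
  "turn": [0,0,0,0,0],
  "jaw": [-0.26,-0.2,-0.1,0.1,0.2]
}}

```text
time: 12.15
position: [0.5668, 0.0847, 0.1602]
tool_rot: [0.399, 3.116, -0.0]
ft_force: [0.3, 0.3, -0.2]
grip_width: 0.542
```

```bash
python3 -c "
from h import *
go([.5673,.0848,.2],75.5);bar_angle();bar_angle('scene')
"
```

```text
t 12.15 pos [0.5668 0.0847 0.1602] tilt -1.0 toolx yaw 165.4 jaw yaw 75.4 F [ 0.3  0.3 -0.2] g 0.542 dp [-0.01  0.01 -1.33] turn -0.019501148179793405 j [ 0.03  0.21 -0.26  1.72  0.06  1.22  1.08]
side TCP px (np.int64(261), np.int64(156)) bar n 194 rect [262. 162.] [ 9. 24.] 3.0
scene TCP px (np.int64(286), np.int64(169)) bar n 221 rect [286. 172.] [23.  9.] 90.0
```

Request:
{"api": "move_arm", "payload": {
  "dp": [
    [0,0,0],
    [0,0,-1.2],
    [0,0,-2.6],
    [0,0,-4],
    [0,0,-4.2]
  ],
  "turn": [0,0,0,0,0],
  "jaw": [0.4,0.6,0.8,1,1]
}}

```text
time: 12.75
position: [0.5693, 0.0854, 0.2925]
tool_rot: [0.398, 3.107, 0.004]
ft_force: [1.5, 0.2, 0.3]
grip_width: 0.952
```

```bash
python3 -c "
from h import *
go([.66,.28,.26],9)
"
```

```text
t 12.75 pos [0.5693 0.0854 0.2925] tilt -0.9999 toolx yaw 165.4 jaw yaw 75.4 F [1.5 0.2 0.3] g 0.952 dp [-1.28  7.04  1.12] turn 13.280567841261435 j [ 0.03  0.14 -0.26  1.53  0.04  1.46  1.09]
```

Request:
{"api": "move_arm", "payload": {
  "dp": [
    [0,1,0],
    [0.1,2.2,0.2],
    [0.18,3.5,0.7],
    [0.18,4.76,1.2],
    [0.18,4.76,1.75]
  ],
  "turn": [1.7,3.4,5.1,6.8,8.5],
  "jaw": [1,1,1,1,1]
}}

```text
time: 13.25
position: [0.5963, 0.2318, 0.2321]
tool_rot: [-1.496, -2.759, -0.005]
ft_force: [-0.5, 0.1, -0.7]
grip_width: 0.999
```

Request:
{"api": "move_arm", "payload": {
  "dp": [
    [0,0,0],
    [0,0,0],
    [0,0,0],
    [0,0,0]
  ],
  "turn": [1.7,3.4,4.8,4.8],
  "jaw": [1,1,1,1]
}}

```text
time: 13.65
position: [0.5974, 0.2242, 0.233]
tool_rot: [-2.042, -2.387, 0.001]
ft_force: [0.9, 0.4, 0.2]
grip_width: 1.002
```

```bash
cat > sink.py <<'E'
from h import *
def sink(n,ref,new,lo=-.005,hi=.078):
    ref=cv2.resize(cv2.imread(ref),(512,384),interpolation=cv2.INTER_AREA) ;ref=cv2.cvtColor(ref,cv2.COLOR_BGR2GRAY)
    new=cv2.cvtColor(new,cv2.COLOR_RGB2GRAY)
    p0=np.array([.560,.058,.13]) # between block and pad
    blk=[.5673,.0848,.142];P0=proj(n,blk);res=[]
    t=cv2.getRectSubPix(ref,(31,17),tuple(map(float,P0)))
    for s in np.arange(lo,hi,.0005):
        q=proj(n,[blk[0],blk[1],blk[2]-s]);w=cv2.getRectSubPix(new,(31,17),tuple(map(float,q)))
        w=w[6:];tt=t[6:]  # lower part: block front and pan edge (upper has bar)
        res.append((cv2.matchTemplate(w,tt,cv2.TM_CCOEFF_NORMED)[0,0],s))
    res.sort(reverse=True);print(n,[(round(float(a),3),round(float(b),4)) for a,b in res[:5]])
E
python3 -c "
from sink import *
import json
go([.6,.225,.24],9)
s=img('side','s8.png');c=img('scene','sc8.png')
sink('side','pics/side.png',s);sink('scene','pics/scene.png',c)
ci=ctrl.camera_info('wrist');json.dump({k:np.array(v).tolist() for k,v in ci.items()},open('ci8.json','w'))
w=img('wrist','w8.png')
for r in ctrl.masks_of('wrist','weight_200'):print(np.round(r['rect'],1),round(r['confidence'],2),atz('wrist',*r['rect'][:2],.02,ci)[:2])
a=cv2.resize(s[110:230,212:332],(400,400),interpolation=cv2.INTER_CUBIC);b=cv2.resize(w[40:280,136:376],(400,400),interpolation=cv2.INTER_CUBIC)
cv2.imwrite('pics/c8.png',np.hstack([a,b])[:,:,::-1])
"
```

```text
t 13.65 pos [0.5974 0.2242 0.233 ] tilt -1.0 toolx yaw 98.9 jaw yaw 8.9 F [0.9 0.4 0.2] g 1.002 dp [ 0.01  0.09 -0.23] turn -0.02205226014913251 j [-0.23  0.3  -0.21  1.46  0.06  1.39 -0.29]
side [(0.853, 0.0315), (0.851, 0.032), (0.847, 0.031), (0.842, 0.0325), (0.833, 0.0305)]
scene [(0.757, 0.0325), (0.756, 0.033), (0.754, 0.032), (0.751, 0.0335), (0.747, 0.034)]
[263.5  77.1  29.7  31.7] 0.92 [0.58731972 0.34888228]
[259.2 120.5  21.4  21.9] 0.87 [0.59043711 0.29641825]
[190.1 117.6  26.9  24. ] 0.86 [0.50124118 0.28579117]
[200.2  30.1  30.5  37.2] 0.68 [0.50381728 0.38824355]
[263.9 154.3  14.2  18.7] 0.61 [0.60375166 0.25413752]
```

View pics/c8.png

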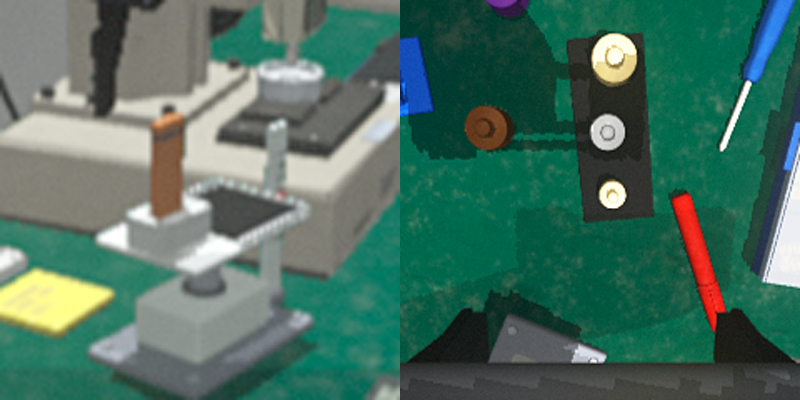

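```bash
python3 -c "
from h import *
import json
np.set_printoptions(precision=4,suppress=True)
ci=json.load(open('ci8.json'))
P={}
for n,u,v,z in(('100',260.2,118.6,.036),('50',263.2,156.4,.031),('200',264.4,74.2,.043)):
  P[n]=atz('wrist',u,v,z,ci)[:2];print(n,P[n])
print(atz('wrist',136+276*.6,40+195*.6,.015,ci)[:2],'marker tip')
print(np.linalg.norm(P['100']-P['50']),np.linalg.norm(P['100']-P['200']))
w=cv2.imread('pics/w8.png');g=cv2.cvtColor(w,cv2.COLOR_BGR2GRAY);h=cv2.cvtColor(w,cv2.COLOR_BGR2HSV)
for n,(u,v) in {'100':(260,119),'50':(263,156),'200':(264,75)}.items():
  m=(g[v-20:v+20,u-20:u+20]>120)&((h[v-20:v+20,u-20:u+20,1]<110));ys,xs=np.nonzero(m);print(n,xs.min()+u-20,xs.max()+u-20,ys.min()+v-20,ys.max()+v-20)
x,y=P['100'];go([x,y,.015],8.9)
"
```

```text
100 [0.5911 0.299 ]
50 [0.6028 0.2526]
200 [0.5878 0.3491]
[0.6555 0.2581] marker tip
0.0478132309797126 0.05021879819280317
100 250 270 109 129
50 255 271 149 164
200 251 277 60 88
t 13.85 pos [0.5975 0.2242 0.2335] tilt -1.0 toolx yaw 99.0 jaw yaw 9.0 F [-0.1  0.6  0.3] g 1.0 dp [2.5  0.18 7.28] turn 0.023283532891827007 j [-0.23  0.3  -0.21  1.46  0.06  1.39 -0.29]
```

Request:
{"api": "move_arm", "payload": {
  "dp": [
    [1.2,0.1,0.5],
    [2.5,0.18,1.2],
    [2.5,0.18,2.7],
    [2.5,0.18,4.2],
    [2.5,0.18,5.5]
  ],
  "turn": [0,0,0,0,0],
  "jaw": [0.8,0.5,0.4,0.4,0.4]
}}

```text
time: 14.35
position: [0.5906, 0.2992, 0.0664]
tool_rot: [-2.039, -2.389, 0.001]
ft_force: [0.5, 0.2, 0.1]
grip_width: 0.714
```

Request:
{"api": "move_arm", "payload": {
  "dp": [
    [0,0,0.7],
    [0,0,1.4],
    [0,0,1.78],
    [0,0,1.78]
  ],
  "turn": [0,0,0,0],
  "jaw": [0.4,0.4,0.4,0.2]
}}

```text
time: 14.75
position: [0.5901, 0.2984, 0.0134]
tool_rot: [-2.041, -2.387, 0.005]
ft_force: [-0.6, -0.5, -0.5]
grip_width: 0.668
```

```bash
python3 -c "
from h import *
go([.591,.299,.015],9)
"
```

```text
t 14.75 pos [0.5901 0.2984 0.0134] tilt -1.0 toolx yaw 98.9 jaw yaw 8.9 F [-0.6 -0.5 -0.5] g 0.668 dp [ 0.01  0.03 -0.05] turn -0.011509951302838318 j [-0.33  0.52 -0.23  1.62  0.13  1.02 -0.45]
```

Request:
{"api": "move_arm", "payload": {
  "dp": [
    [0,0,0],
    [0,0,0],
    [0,0,0],
    [0,0,0],
    [0,0,0]
  ],
  "turn": [0,0,0,0,0],
  "jaw": [0,-0.2,-0.6,-0.6,-0.6],
  "grip_force": 12
}}

```text
time: 15.25
position: [0.5916, 0.2994, 0.0161]
tool_rot: [2.042, 2.387, 0.001]
ft_force: [-0.9, 0.9, 3.1]
grip_width: 0.297
```

Request:
{"api": "move_arm", "payload": {
  "dp": [
    [0,0,0],
    [0,0,0],
    [0,0,-0.7],
    [0,0,-2.0],
    [0,0,-3.5]
  ],
  "turn": [0,0,0,0,0],
  "jaw": [-0.6,-0.6,-0.6,-0.6,-0.6]
}}

```text
time: 15.75
position: [0.5898, 0.2982, 0.1188]
tool_rot: [-2.041, -2.386, 0.007]
ft_force: [0.9, 0.1, -1.0]
grip_width: 0.297
```

Request:
{"api": "move_arm", "payload": {
  "dp": [
    [0,0,-1],
    [0,0,-2.5],
    [0,0,-4],
    [0,0,-4],
    [0,0,-4]
  ],
  "turn": [0,0,0,1.7,3.4],
  "jaw": [-0.6,-0.6,-0.6,-0.6,-0.6]
}}

```text
time: 16.25
position: [0.5921, 0.2996, 0.242]
tool_rot: [2.378, 2.051, 0.005]
ft_force: [-0.3, -0.7, -1.6]
grip_width: 0.296
```

```bash
python3 -c "
from sink import *
a=np.radians(-14.5);X=np.array([np.cos(a),np.sin(a)]);Y=np.array([-np.sin(a),np.cos(a)]);S=np.array([.5673,.0848])
p=S-Y*.088;q=S-Y*.057;print('100 at',p,'50 at',q)
go([*p,.25],-14.5)
sink('side','pics/side.png',img('side'));sink('scene','pics/scene.png',img('scene'))
"
```

```text
100 at [ 5.45266560e-01 -3.96992353e-04] 50 at [0.55302834 0.02961558]
t 16.25 pos [0.5921 0.2996 0.242 ] tilt -1.0 toolx yaw 81.6 jaw yaw -8.4 F [-0.3 -0.7 -1.6] g 0.296 dp [-10.12  -0.08  -0.29] turn 1.2101217048840938 j [-0.35  0.35 -0.2   1.38  0.07  1.41 -0.7 ]
side [(0.873, 0.032), (0.87, 0.0315), (0.868, 0.0325), (0.858, 0.031), (0.855, 0.033)]
scene [(0.781, 0.0325), (0.78, 0.033), (0.777, 0.032), (0.776, 0.0335), (0.771, 0.034)]
```

Request:
{"api": "move_arm", "payload": {
  "dp": [
    [-1,0,-0.3],
    [-2.5,0,-0.4],
    [-4,0,-0.4],
    [-5.5,0,-0.4],
    [-7,0,-0.4]
  ],
  "turn": [0.3,0.6,0.9,1.2,1.2],
  "jaw": [-0.6,-0.6,-0.6,-0.6,-0.6]
}}

```text
time: 16.85
position: [0.561, 0.0895, 0.2514]
tool_rot: [-2.474, -1.936, 0.002]
ft_force: [0.7, -0.3, -1.2]
grip_width: 0.298
```

Request:
{"api": "move_arm", "payload": {
  "dp": [
    [-1.4,0,0],
    [-2.6,0,0],
    [-3.1,0,0],
    [-3.1,0,0],
    [-3.1,0,0]
  ],
  "turn": [0,0,0,0,0],
  "jaw": [-0.6,-0.6,-0.6,-0.6,-0.6]
}}

```text
time: 17.35
position: [0.5393, 0.003, 0.252]
tool_rot: [-2.474, -1.935, -0.001]
ft_force: [-0.9, 1.8, -1.3]
grip_width: 0.29
```

```bash
python3 -c "
from h import *
go([.5453,-.0004,.118],-14.5)
"
```

```text
t 17.35 pos [0.5393 0.003  0.252 ] tilt -1.0 toolx yaw 76.1 jaw yaw -13.9 F [-0.9  1.8 -1.3] g 0.29 dp [-0.07  0.22  4.47] turn 0.11411575725169314 j [-0.03  0.07 -0.03  1.68  0.    1.38 -0.3 ]
```

Request:
{"api": "move_arm", "payload": {
  "dp": [
    [-0.07,0.22,0.8],
    [-0.07,0.22,2.2],
    [-0.07,0.22,3.4],
    [-0.07,0.22,4.1],
    [-0.07,0.22,4.4]
  ],
  "turn": [0.1,0.1,0.1,0.1,0.1],
  "jaw": [-0.6,-0.6,-0.6,-0.6,-0.6]
}}

```text
time: 17.85
position: [0.5435, 0.0005, 0.1172]
tool_rot: [-2.478, -1.925, 0.005]
ft_force: [-0.6, -0.1, -1.0]
grip_width: 0.297
```

Request:
{"api": "move_arm", "payload": {
  "dp": [
    [0,0,0.2],
    [0,0,0.4],
    [0,0,0.65],
    [0,0,0.8],
    [0,0,0.8]
  ],
  "turn": [0,0,0,0,0],
  "jaw": [-0.6,-0.6,-0.6,-0.6,-0.6]
}}

```text
time: 18.35
position: [0.545, -0.0025, 0.0961]
tool_rot: [2.486, 1.921, 0.0]
ft_force: [-0.7, 1.0, -0.7]
grip_width: 0.297
```

```bash
python3 -c "
from sink import *
go([.5453,-.0004,.095],-14.5)
sink('side','pics/side.png',img('side'));sink('scene','pics/scene.png',img('scene'))
"
```

```text
t 18.35 pos [ 0.545  -0.0025  0.0961] tilt -1.0 toolx yaw 75.4 jaw yaw -14.6 F [-0.7  1.  -0.7] g 0.297 dp [ 0.07 -0.01  0.04] turn -0.019166956457328865 j [-0.02  0.2  -0.03  1.86  0.01  1.08 -0.3 ]
side [(0.887, 0.0455), (0.887, 0.046), (0.883, 0.0465), (0.88, 0.045), (0.87, 0.047)]
scene [(0.771, 0.0465), (0.771, 0.047), (0.768, 0.046), (0.768, 0.0475), (0.762, 0.0455)]
```

Request:
{"api": "move_arm", "payload": {
  "dp": [
    [0,0,0],
    [0,0,0],
    [0,0,0],
    [0,0,0],
    [0,0,0]
  ],
  "turn": [0,0,0,0,0],
  "jaw": [-0.36,-0.3,-0.2,0,0.2]
}}

```text
time: 18.95
position: [0.545, -0.0026, 0.0964]
tool_rot: [2.486, 1.921, 0.0]
ft_force: [-0.0, -0.0, 0.5]
grip_width: 0.503
```

Request:
{"api": "move_arm", "payload": {
  "dp": [
    [0,0,-0.4],
    [0,0,-1.4],
    [0,0,-3],
    [0,0,-4.6],
    [0,0,-5.2]
  ],
  "turn": [0,0,0,0,0],
  "jaw": [0.3,0.3,0.3,0.3,0.3]
}}

```text
time: 19.45
position: [0.5473, -0.0025, 0.259]
tool_rot: [2.481, 1.918, 0.012]
ft_force: [0.4, 0.2, -0.5]
grip_width: 0.646
```

```bash
python3 -c "
from sink import *
go([.603,.2515,.25],9)
"
```

```text
t 19.45 pos [ 0.5473 -0.0025  0.259 ] tilt -1.0 toolx yaw 75.4 jaw yaw -14.6 F [ 0.4  0.2 -0.5] g 0.646 dp [ 8.66 -0.34  0.32] turn -4.720655882470919 j [-0.02  0.08 -0.02  1.66  0.    1.39 -0.3 ]
```

Request:
{"api": "move_arm", "payload": {
  "dp": [
    [1.2,0,0],
    [2.8,-0.1,0],
    [4.4,-0.2,0],
    [6,-0.3,0],
    [7.5,-0.34,0]
  ],
  "turn": [-1.2,-2.4,-3.6,-4.7,-4.7],
  "jaw": [0.2,0.15,0.15,0.15,0.15]
}}

```text
time: 19.95
position: [0.5918, 0.2201, 0.2536]
tool_rot: [2.039, 2.389, 0.002]
ft_force: [1.6, -0.6, 0.6]
grip_width: 0.576
```

Request:
{"api": "move_arm", "payload": {
  "dp": [
    [0.5,0,0],
    [1.1,0,0.5],
    [1.1,0,1.5]
  ],
  "turn": [0,0,0],
  "jaw": [0.15,0.15,0.15]
}}

```text
time: 20.25
position: [0.5872, 0.2545, 0.2102]
tool_rot: [2.037, 2.39, 0.01]
ft_force: [-0.5, 0.8, 0.2]
grip_width: 0.575
```

```bash
python3 -c "
from sink import *
go([.6025,.252,.0145],9)
sink('side','pics/side.png',img('side'));sink('scene','pics/scene.png',img('scene'))
"
```

```text
t 20.25 pos [0.5872 0.2545 0.2102] tilt -1.0 toolx yaw 99.1 jaw yaw 9.1 F [-0.5  0.8  0.2] g 0.575 dp [-0.18  0.45  6.53] turn 0.026532982964911866 j [-0.28  0.31 -0.21  1.5   0.06  1.34 -0.34]
side [(0.862, 0.052), (0.859, 0.0525), (0.856, 0.0515), (0.848, 0.053), (0.842, 0.051)]
scene [(0.73, 0.053), (0.729, 0.0535), (0.727, 0.0525), (0.726, 0.054), (0.722, 0.052)]
```

Request:
{"api": "move_arm", "payload": {
  "dp": [
    [-0.18,0.45,0.6],
    [-0.18,0.45,2],
    [-0.18,0.45,3.5],
    [-0.18,0.45,4.6],
    [-0.18,0.45,4.6]
  ],
  "turn": [0,0,0,0,0],
  "jaw": [0.15,0.15,0.15,0.15,0.15]
}}

```text
time: 20.85
position: [0.5981, 0.244, 0.0653]
tool_rot: [-2.042, -2.383, 0.014]
ft_force: [-0.3, -1.1, 0.1]
grip_width: 0.574
```

```bash
python3 -c "
from h import *
go([.6025,.252,.0145],9)
"
```

```text
t 20.85 pos [0.5981 0.244  0.0653] tilt -1.0 toolx yaw 98.8 jaw yaw 8.8 F [-0.3 -1.1  0.1] g 0.574 dp [0.25 0.2  1.69] turn -0.041326267716442544 j [-0.28  0.44 -0.19  1.62  0.09  1.1  -0.34]
```

Request:
{"api": "move_arm", "payload": {
  "dp": [
    [0.2,0.15,0],
    [0.2,0.15,0.4],
    [0.2,0.15,0.4]
  ],
  "turn": [0,0,0],
  "jaw": [0.15,0.15,0.15]
}}

```text
time: 21.15
position: [0.605, 0.2542, 0.0582]
tool_rot: [2.041, 2.387, 0.002]
ft_force: [-1.4, 0.4, 0.3]
grip_width: 0.579
```

```bash
python3 -c "
from h import *
go([.6025,.252,.0145],9)
ci=ctrl.camera_info('wrist')
im=img('wrist','w9.png');print(proj('wrist',[.6025,.252,.03],ci))
for r in ctrl.look_for('side','weight_50')[:5]:print('x')
s=img('side')
for r in ctrl.look_for('side','weight_50')[:6]:print(np.round(r['rect'],1),round(r['confidence'],2))
print(proj('side',[.6025,.252,.019]))
"
```

```text
t 21.15 pos [0.605  0.2542 0.0582] tilt -1.0 toolx yaw 98.9 jaw yaw 8.9 F [-1.4  0.4  0.3] g 0.579 dp [-0.06 -0.1   1.46] turn -0.01603911571682204 j [-0.29  0.46 -0.19  1.61  0.1   1.08 -0.35]
[251.46948533 227.93089948]
x
x
x
x
x
[197.7 268.8  18.7  24.1] 0.83
[285.4 172.1  12.8  11.2] 0.68
[229.2 293.2  20.6  23. ] 0.68
[250.3 265.9  14.4  24.1] 0.64
[213.11062215 242.67102726]
```

Request:
{"api": "move_arm", "payload": {
  "dp": [
    [-0.05,-0.08,0.3],
    [-0.05,-0.08,0.9],
    [-0.05,-0.08,1.4],
    [-0.05,-0.08,1.43],
    [-0.05,-0.08,1.43]
  ],
  "turn": [0,0,0,0,0],
  "jaw": [0.15,0.15,0.15,0.15,0.1]
}}

```text
time: 21.85
position: [0.6018, 0.2516, 0.0137]
tool_rot: [-2.042, -2.387, 0.002]
ft_force: [-0.3, -0.4, 0.4]
grip_width: 0.561
```

Request:
{"api": "move_arm", "payload": {
  "dp": [
    [0,0,0],
    [0,0,0],
    [0,0,0],
    [0,0,0],
    [0,0,0]
  ],
  "turn": [0,0,0,0,0],
  "jaw": [0,-0.2,-0.7,-0.7,-0.7],
  "grip_force": 10
}}

```text
time: 22.35
position: [0.6024, 0.2519, 0.0147]
tool_rot: [2.042, 2.387, 0.001]
ft_force: [-0.0, -0.7, 2.0]
grip_width: 0.237
```

Request:
{"api": "move_arm", "payload": {
  "dp": [
    [0,0,0],
    [0,0,0],
    [0,0,0]
  ],
  "turn": [0,0,0],
  "jaw": [-0.7,-0.7,-0.7]
}}

```text
time: 22.65
position: [0.6024, 0.2519, 0.0147]
tool_rot: [2.042, 2.387, 0.001]
ft_force: [-0.5, -1.0, 2.2]
grip_width: 0.238
```

Request:
{"api": "move_arm", "payload": {
  "dp": [
    [0,0,-0.5],
    [0,0,-1.8],
    [0,0,-3.4],
    [0,0,-5],
    [0,0,-6.6]
  ],
  "turn": [0,0,0,0,0],
  "jaw": [-0.7,-0.7,-0.7,-0.7,-0.7]
}}

```text
time: 23.15
position: [0.6019, 0.2518, 0.2153]
tool_rot: [2.042, 2.387, 0.001]
ft_force: [1.0, 0.1, -1.1]
grip_width: 0.234
```

Request:
{"api": "move_arm", "payload": {
  "dp": [
    [0,0,-1.1],
    [0,0,-1.4],
    [0,0,-1.4]
  ],
  "turn": [1.5,3,4.7],
  "jaw": [-0.7,-0.7,-0.7]
}}

```text
time: 23.45
position: [0.6033, 0.2525, 0.2587]
tool_rot: [2.49, 1.913, 0.009]
ft_force: [0.2, 0.1, -1.1]
grip_width: 0.232
```

```bash
python3 -c "
from h import *
go([.5525,.0276,.255],-14.5)
"
```

```text
t 23.45 pos [0.6033 0.2525 0.2587] tilt -1.0 toolx yaw 75.1 jaw yaw -14.9 F [ 0.2  0.1 -1.1] g 0.232 dp [-7.68  0.3   0.09] turn -0.08500468955877523 j [-0.32  0.32 -0.15  1.39  0.05  1.44 -0.73]
```

Request:
{"api": "move_arm", "payload": {
  "dp": [
    [-1,0,0],
    [-2.5,0.1,0],
    [-4,0.2,0],
    [-5.5,0.3,0],
    [-6.8,0.3,0]
  ],
  "turn": [0,0,0,0,0],
  "jaw": [-0.7,-0.7,-0.7,-0.7,-0.7]
}}

```text
time: 23.95
position: [0.5589, 0.0494, 0.2553]
tool_rot: [2.486, 1.919, 0.001]
ft_force: [0.6, -1.2, -0.1]
grip_width: 0.236
```

Request:
{"api": "move_arm", "payload": {
  "dp": [
    [-0.6,0,0],
    [-0.9,0,0],
    [-0.9,0,0],
    [-0.9,0,0]
  ],
  "turn": [0,0,0,0],
  "jaw": [-0.7,-0.7,-0.7,-0.7]
}}

```text
time: 24.35
position: [0.5529, 0.0278, 0.2547]
tool_rot: [-2.483, -1.923, -0.002]
ft_force: [0.7, 1.1, 0.0]
grip_width: 0.237
```

```bash
python3 -c "
from h import *
go([.5525,.0276,.1],-14.5)
"
```

```text
t 24.35 pos [0.5529 0.0278 0.2547] tilt -1.0 toolx yaw 75.5 jaw yaw -14.5 F [0.7 1.1 0. ] g 0.237 dp [-0.02 -0.01  5.16] turn 0.0029086139453568193 j [-0.07  0.1  -0.03  1.65  0.    1.39 -0.35]
```

Request:
{"api": "move_arm", "payload": {
  "dp": [
    [0,0,1],
    [0,0,2.4],
    [0,0,3.8],
    [0,0,4.8],
    [0,0,5.1]
  ],
  "turn": [0,0,0,0,0],
  "jaw": [-0.7,-0.7,-0.7,-0.7,-0.7]
}}

```text
time: 24.85
position: [0.5501, 0.028, 0.0974]
tool_rot: [-2.479, -1.922, 0.009]
ft_force: [-0.2, -0.3, -0.7]
grip_width: 0.235
```

Request:
{"api": "move_arm", "payload": {
  "dp": [
    [0,0,0.2],
    [0,0,0.4],
    [0,0,0.6],
    [0,0,0.6]
  ],
  "turn": [0,0,0,0],
  "jaw": [-0.7,-0.7,-0.7,-0.7]
}}

```text
time: 25.25
position: [0.5531, 0.0262, 0.0837]
tool_rot: [2.485, 1.921, 0.001]
ft_force: [0.5, -0.0, -1.0]
grip_width: 0.239
```

```bash
python3 -c "
from sink import *
go([.5525,.0276,.083],-14.5)
sink('side','pics/side.png',img('side'));sink('scene','pics/scene.png',img('scene'))
"
```

```text
t 25.25 pos [0.5531 0.0262 0.0837] tilt -1.0 toolx yaw 75.4 jaw yaw -14.6 F [ 0.5 -0.  -1. ] g 0.239 dp [ 0.04 -0.03  0.02] turn -0.018423285379404318 j [-0.07  0.23 -0.03  1.86  0.01  1.06 -0.36]
side [(0.849, 0.0575), (0.849, 0.058), (0.839, 0.0585), (0.837, 0.057), (0.825, 0.059)]
scene [(0.715, 0.0585), (0.715, 0.058), (0.714, 0.0575), (0.714, 0.059), (0.711, 0.0595)]
```

Pan pushed to 58 mm with the weight in contact; release slowly and back off.

Request:
{"api": "move_arm", "payload": {
  "dp": [
    [0,0,0],
    [0,0,0],
    [0,0,0],
    [0,0,0],
    [0,0,0]
  ],
  "turn": [0,0,0,0,0],
  "jaw": [-0.48,-0.4,-0.3,-0.1,0]
}}

```text
time: 25.85
position: [0.5528, 0.026, 0.0835]
tool_rot: [2.486, 1.921, 0.0]
ft_force: [0.4, 0.3, 0.1]
grip_width: 0.439
```

Request:
{"api": "move_arm", "payload": {
  "dp": [
    [0,0,0],
    [0,0,-0.5],
    [0,0,-2],
    [0,0,-3.6],
    [0,0,-5.2]
  ],
  "turn": [0,0,0,0,0],
  "jaw": [0.1,0.2,0.3,0.3,0.3]
}}

```text
time: 26.35
position: [0.5524, 0.026, 0.2423]
tool_rot: [2.485, 1.921, 0.001]
ft_force: [2.3, -0.6, 0.5]
grip_width: 0.645
```

Request:
{"api": "move_arm", "payload": {
  "dp": [
    [0,0.5,-0.5],
    [-1.5,1,-0.5],
    [-3,1,-0.5],
    [-3,1,-0.5],
    [-3,1,-0.5]
  ],
  "turn": [0,0,0,0,0],
  "jaw": [0.3,0.3,0.3,0.3,0.3]
}}

```text
time: 26.85
position: [0.5589, -0.07, 0.2556]
tool_rot: [2.488, 1.917, 0.002]
ft_force: [0.5, 0.3, 0.3]
grip_width: 0.651
```

Request:
{"api": "move_arm", "payload": {
  "dp": [
    [0,0,0],
    [0,0,0],
    [0,0,0],
    [0,0,0],
    [0,0,0]
  ],
  "turn": [0,0,0,0,0],
  "jaw": [0.3,0.3,0.3,0.3,0.3]
}}

```text
time: 27.35
position: [0.5591, -0.0682, 0.2543]
tool_rot: [-2.485, -1.922, 0.0]
ft_force: [-0.5, -1.3, -0.3]
grip_width: 0.652
```

```bash
python3 -c "
from sink import *
go([.5525,.0276,.083],-14.5)
s=img('side');c=img('scene');w=img('wrist')
sink('side','pics/side.png',s);sink('scene','pics/scene.png',c)
r=lambda im,u,v,a:cv2.resize(im[v-a:v+a,u-a:u+a],(400,400),interpolation=cv2.INTER_CUBIC)
us,vs=proj('side',[.55,.03,.1]).astype(int);uc,vc=proj('scene',[.54,.03,.1]).astype(int)
um,vm=proj('side',[.58,.2,.06]).astype(int)
top=np.hstack([r(s,us,vs,40),r(c,uc,vc,36)])
bot=np.hstack([cv2.resize(s[210:310,150:350],(400,200)),cv2.resize(w[:256],(400,200))])
cv2.imwrite('pics/end.png',np.vstack([top,bot])[:,:,::-1])"
```

```text
t 27.35 pos [ 0.5591 -0.0682  0.2543] tilt -1.0 toolx yaw 75.4 jaw yaw -14.6 F [-0.5 -1.3 -0.3] g 0.652 dp [ 3.03 -1.02  5.71] turn -0.010971000080752446 j [ 0.03  0.12  0.05  1.63 -0.01  1.39 -0.18]
side [(0.842, 0.062), (0.842, 0.0625), (0.834, 0.0615), (0.833, 0.063), (0.82, 0.061)]
scene [(0.69, 0.0635), (0.688, 0.063), (0.684, 0.064), (0.684, 0.0625), (0.676, 0.062)]
```

View pics/end.png

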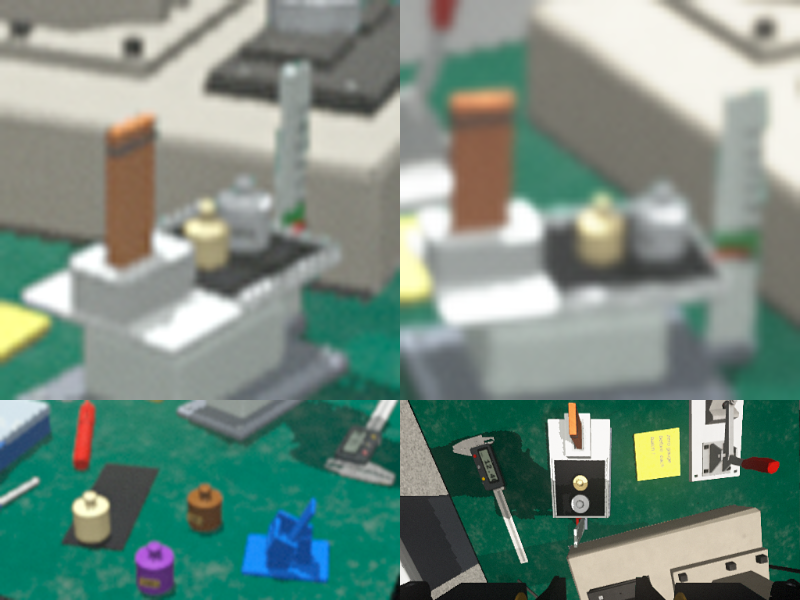

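```bash
python3 -c "
from h import *
for n,P,a,(x,y) in(('side',[.55,.03,.1],40,(133,125)),('scene',[.54,.03,.1],36,(483,98))):
  u,v=proj(n,P).astype(int);x=x%400;o=np.array([u-a+x*2*a/400,v-a+y*2*a/400])
  print(n,'obs',o,'pred',proj(n,[.5673,.0848,.157]),'if 8mm high',proj(n,[.5673,.0848,.165]))
go([.5525,.0276,.083],-14.5)"
```

```text
side obs [262.6 159. ] pred [261.46435688 158.26952502] if 8mm high [261.50875607 154.91893138]
scene obs [286.94 170.64] pred [285.96579194 170.37424497] if 8mm high [286.02430969 167.57278921]
t 27.5 pos [ 0.5591 -0.0685  0.2543] tilt -1.0 toolx yaw 75.4 jaw yaw -14.6 F [-0.1 -0.7  0.6] g 0.646 dp [ 3.04 -1.02  5.71] turn -0.018073466235802017 j [ 0.03  0.12  0.05  1.63 -0.01  1.39 -0.18]
```

Bar is fully down; everything is settled and the arm is clear.

```bash
python3 -c "
from bench import ctrl
print(ctrl.close_job())"
```

```text
the job is handed in; nothing more can be done
None
```

The copper bar stands upright in the pan's slot, and the 100 g and 50 g weights stand upright on the black pad. The red pointer rests inside the green band, in its lower half. I handed the job in at about 27.5 s of the 72 s allowed.

- **Bar:** it came out of the cradle still leaning 25 degrees, so I straightened it against the slot as it went in. Its top is within about 1 pixel of where a fully seated bar should show in both fixed cameras.
- **Choice of weights:** with the bar alone the pan sank about 32 mm, so the bar weighs about 160 g. The 100 g weight brought the sink to about 52.5 mm, just short of the band, so I added the 50 g.
- **Final sink:** the side camera gave 62 mm and the scene camera 63.5 mm. They disagree by 1.5 mm, but both lie inside the 53 to 67 mm band.
- **Everything else:** the last picture shows the 200 g weight upright on its mat. The look-alikes and the bystanders in view stand where they were. The robot was touching nothing at hand-in, and no check failed.

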